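# Serve a mandarin with the tongs

### The arm

A 6-joint arm with a two-finger parallel gripper is mounted at the origin on a cart in front of the work surface, level with it; the furniture and walls round the work are solid. World frame = base frame: x ahead of the robot, y to its left, z up, the work surface at z = 0. Lengths are in mm, angles in rad, forces in N, time in s.
With the tool pointing down it reaches from about 275 to 750 mm from the base axis. Payload 10.2 kg.
Tool frame: the origin (TCP) lies between the finger pads; the fingertips stand 17 mm ahead of it and the grasp point (between the pads) lies 2 mm behind it (tips_ahead is the distance from the TCP to the fingertips, in mm); z points along the fingers, y is the line along which they close (so a half turn about z gives the same grasp; the last joint's range is limited). The gripper opens to 85 mm and grips with 20 to 120 N. Pads are 22 mm wide; open, the fingers measure 114 mm over their backs; the gripper's body (76 mm by 85 mm) begins 54 mm behind the grasp point. The pads swing forward as they close: fully open they stand 13 mm farther back than shut.
Start: joints at [-1.523, 0.313, 1.498, -0, 1.331, -0.223], TCP at [140.425, -505.877, 248.294] pointing down, gripper open.
Joint ranges: [-2.94, 2.94], [-0.97, 2.17], [0.19, 2.56], [-1.23, 4.37], [0.02, 3.11], [-2.88, 2.88]. Speed limits (rad/s): [2.39, 2.39, 3.01, 3.14, 3.14, 3.14].

### API

Orientations are given as a unit quaternion [w, x, y, z].
In Python, from rig import sense, capture, finish_job, boxes_of, tips_ahead gives the robot as it stands.
- The arm moves only by the tool drive_tool, never from a script. Its argument "commands" is text: rows parted by semicolons, each of 7 numbers parted by spaces: the shift along the world's x, y, z in units of 0.1 m (1.0 is 0.1 m), then the turn, a rotation vector about the world's x, y, z in units of pi/4 rad (1.0 is pi/4 rad), then the opening in per cent of the stroke, from 0 (shut) to 100 (fully open). A call has 1 to 20 rows; each row shifts and turns the commanded pose from where the row before left it; what a row does not reach is not made up. A row lasts 1/12 s, in which the tool goes at most 41.7 mm and 7.16 degrees, less where a joint would pass 70% of its speed; a pose out of reach is approached as far as the arm can. A call with a number of a shift or a turn outside -1 to 1 is refused whole. A call with a gripper value outside its range is refused whole. The fingers move at their own pace and stop on an object; "force" is the grip in N (left out, the last holds). Time passes only in rows, so rows that do not move let the fingers close. It gives the time, the measured TCP pose, the force, the opening and the grip force at its end, in the units of the state.
- sense(): the state, without advancing time (a new reading comes with each control period).
- capture(name): name is "side" or "top" or "wrist"; returns a dict with "pixels" (384x512x3 uint8, blue, green, red), "fov_y" (degrees; the focal length in pixels is half the picture's height over the tangent of half this angle, whatever the lens; pixels are square), "cx", "cy" (the principal point, pixels), "position" and "attitude" of the camera in the world; the wrist camera has in their place "tool_from_camera" (4x4, takes a point from camera to tool coordinates, whose origin is the TCP and whose axes are the flange's). Camera axes: x right, y down, z forward; pixel columns grow to the right and rows downward; lengths in mm; the calibration is good to about 2 mm. A picture is of the moment at which its call begins: read the wrist's pose just before it. There is no depth.
- finish_job(): hands the job in; it is judged then, once.
Trained networks look in a picture, given as the dict that the camera call returned (one of the last four; its "shot" number tells which), for a name from the list of things; names that differ only in an ending like _2 or _b are one class to them, and where a whole thing is asked for, a point or a joint stands for the part that bears it (a point fixed in the world has none). Each returns a list of dicts, best first, with "confidence" (0 to 1); they miss things now and then, are a little off and sometimes report something else, mostly with a low value. They report only what shows in the picture. A call takes as long as a camera call. They do not tell look-alikes from the thing itself.
- boxes_of(picture, name): "position" ([column, row] in pixels, amid what is visible of it).
The state is a dict: "time_s": time; "joints": joint angles; "dq": joint speeds; "tau": joint torques, N m; "eef_pos": TCP position; "ee_rot": TCP orientation; "force": force on the tool from outside, world axes, zero at the start; "wrist_torque": the same for the moment, N m; "grip_width": opening from 0.0 (shut) to 1.0 (fully open); "grip_force": force on a finger pad.
Only numpy, scipy, OpenCV 4.12 (cv2) and the standard library are available. Lean on these libraries where they do the work, as an engineer would, in place of code of your own. Each camera call takes 0.05 s, during which the arm holds its last target. There are 200 camera calls.

### The job

Pick up the serving tongs, close them on the mandarin (the round fruit, not the lemon) and lift it, touching the fruit with the tongs only. Carry it over the middle of the white plate and finish while still holding it there in the squeezed tongs, some 15 cm above the worktop: do not put it down or let go. Leave the plate, the lemon, the tumbler and the tea box where they stand.

Things in the scene. Friction and masses are not known exactly. Their poses are not given: they have to be found in the camera images.
- tongs_grip (a point): Midway between the two grey grips of steel serving tongs lying flat, 15 mm above their underside; x runs to the jaws, y to the left arm, z up. The tongs balance near here. Grips: upright faces looking outwards, 26 mm high (2 to 28 mm above the underside), 46 mm long between two 5 mm end stops; take them from above between the stops, fingers closing along y. The point is fixed to the hinge body.
- tongs_jaws (a point): Midway between the two grey jaws, 103 mm ahead of tongs_grip along x, 14 mm above the tongs' underside, same axes. Each jaw is an upright shallow V-shaped cup, 40 mm long in x and 28 mm high (0 to 28 mm above the underside). The gap between the jaws' inner edges is about 85 mm at squeeze angle 0, 75 mm at 0.03, 68 mm at 0.05, 47 mm at 0.115; 11 mm more in the V.
- tongs_left (a joint): Squeeze angle, rad: 0 at rest (sprung open), stop at 0.22; both arms mirror each other. Width over the grips: 64 mm at 0, 59 mm at 0.03, 56 mm at 0.05, 46 mm at 0.115 (shut on the mandarin). The spring pushes each finger with 6 N at 0, 7 N at 0.115; of any further finger force 45 percent reaches the fruit. Let go, the tongs spring open.
- tongs: The tongs' hinge  steel cylinder 26 mm across, 24 mm high, with a small wire ring behind; origin under its centre, 82 mm behind tongs_grip along x, axes as tongs_grip. The tongs are 240 mm long over all, 0.09 kg.
- mandarin_center (a point): Centre of the mandarin, an orange round fruit 55 mm across and 48 mm high, 0.06 kg, loose on the worktop. The point is half-way up (24 mm above its underside).
- mandarin: The same mandarin, origin at the middle of its underside.
- lemon_center (a point): Centre of the lemon, a yellow pointed oval fruit 78 mm long, 55 mm wide, 56 mm high; leave it alone.
- plate: White round side plate, 170 mm across and 20 mm high, loose on the worktop; origin under its centre. z up.
- tumbler: Clear drinking glass, 80 mm across, 91 mm high, at the back of the work; origin under its centre; leave it alone.
- tea_box: Cardboard tea box 68 x 131 x 107 mm standing at the back; origin under its centre; leave it alone.
There are look-alikes about, which are no part of the job. What is shaped like the mandarin but pink is not meant.

How it is judged:
By the outcome, as a careful person would: the job done as asked, in the order asked, and still so for the second after the job is handed in, while the arm keeps its last pose, push and grip.
It also fails if it takes over 38 s, if anything falls off the work surface, if the arm or the gripper's body presses on something with over 40 N, if the wrist force passes 120 N, or if a joint passes its speed limit or range.

## Working session

There is one attempt and no reset: what is moved stays moved. The work goes in short steps, Python scripts to look and compute and a tool call to move; the robot and the scene stay as the last step left them, time stands still between calls to the robot, and variables do not carry over. Pictures are saved under pics/ and viewed, at most 10 in all, crops included, and the job is handed in when it is done.

Besides the shell and the picture viewer there is one more tool, called after "Request:" by a JSON object that holds its "api" and its "payload", one argument or row to a line. drive_tool: Moves the arm, as the interface text tells. Shifts and turns lie within -1 to 1; 1 stands for 0.1 m of shift or pi/4 rad of turn. Its arguments: {"type":"object","properties":{"commands":{"type":"string"},"force":{"type":"number"}},"required":["commands"]}

```bash
mkdir -p pics; cat > h.py <<'E'
import numpy as np,cv2
from rig import *
from scipy.spatial.transform import Rotation as R
def rot(q):
    q=np.array(q); 
    return q if q.shape==(3,3) else R.from_quat(q,scalar_first=True).as_matrix()
def cam(p,s=None):
    if 'position' in p: return np.array(p['position']),rot(p['attitude'])
    T=np.array(p['tool_from_camera']);A=rot(s['ee_rot'])
    return np.array(s['eef_pos'])+A@T[:3,3],A@T[:3,:3]
def f(p): return p['pixels'].shape[0]/2/np.tan(np.radians(p['fov_y']/2))
def px2w(p,uv,z,s=None):
    o,A=cam(p,s);d=A@np.array([(uv[0]-p['cx'])/f(p),(uv[1]-p['cy'])/f(p),1])
    return o+d*(z-o[2])/d[2]
def w2px(p,X,s=None):
    o,A=cam(p,s);c=A.T@(np.array(X)-o);return f(p)*c[:2]/c[2]+[p['cx'],p['cy']]
E
python3 - <<'E'
from h import *
s=sense();print(s['eef_pos'],s['ee_rot'],s['grip_width'])
H={'tongs_grip':15,'tongs_jaws':14,'tongs':12,'mandarin_center':24,'lemon_center':28,'plate':8,'tumbler':45,'tea_box':53}
im=[]
for n in ['top','side']:
    p=capture(n);im.append(p['pixels']);print(n,p['position'],p['attitude'],p['fov_y'],p.keys())
    for k,z in H.items():
        for b in boxes_of(p,k)[:4]: print(k,np.round(b['position']),round(b['confidence'],2),np.round(px2w(p,b['position'],z)))
    cv2.imwrite(f'pics/{n}0.png',p['pixels'])
E
```

```text
[ 140.41280912 -505.61778702  247.7138092 ] [-6.73112007e-04  9.90850627e-01  1.34961395e-01  6.56051797e-05] 1.0002661124773142
top [ 386.20184131  -63.23938164 1211.66092566] [-0.05322439  0.70638222 -0.70319388  0.06090721] 53.1767785054654 dict_keys(['pixels', 'fov_y', 'cx', 'cy', 'position', 'attitude', 'shot'])
tongs_grip [224. 221.] 0.61 [490.  12.  15.]
tongs_jaws [218. 220.] 0.75 [493.  31.  14.]
tongs [226. 221.] 0.74 [491.   8.  12.]
mandarin_center [153. 175.] 0.78 [633. 239.  24.]
mandarin_center [141. 209.] 0.7 [526. 272.  24.]
lemon_center [294. 197.] 0.61 [ 564. -204.   28.]
plate [218. 241.] 0.71 [430.  32.   8.]
plate [358. 226.] 0.68 [ 477. -409.    8.]
tumbler [203. 148.] 0.83 [716.  80.  45.]
tumbler [285. 144.] 0.36 [ 732. -178.   45.]
tea_box [285. 145.] 0.59 [ 727. -177.   53.]
tea_box [140. 210.] 0.3 [520. 264.  53.]
side [  520.46002212 -1005.28640827   912.61781233] [-0.40582239  0.9129523  -0.03863455  0.01826612] 48.47493100490765 dict_keys(['pixels', 'fov_y', 'cx', 'cy', 'position', 'attitude', 'shot'])
tongs_grip [231. 180.] 0.97 [516.  38.  15.]
tongs_jaws [231. 179.] 0.63 [516.  44.  14.]
tongs [234. 181.] 0.74 [524.  39.  12.]
mandarin_center [230. 136.] 0.59 [519. 272.  24.]
mandarin_center [261. 139.] 0.45 [628. 245.  24.]
lemon_center [252. 227.] 0.66 [ 569. -182.   28.]
plate [222. 301.] 0.55 [ 479. -406.    8.]
plate [311. 218.] 0.46 [ 744. -146.    8.]
tumbler [290. 158.] 0.73 [714. 101.  45.]
```

View pics/top0.png

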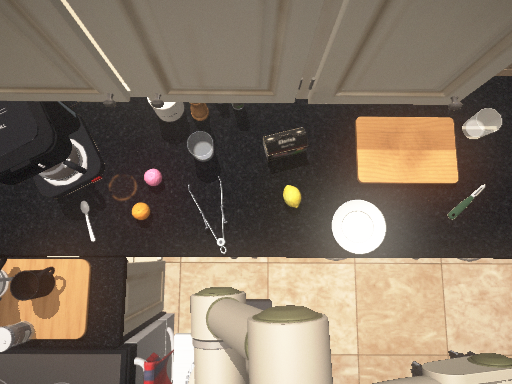

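View pics/side0.png

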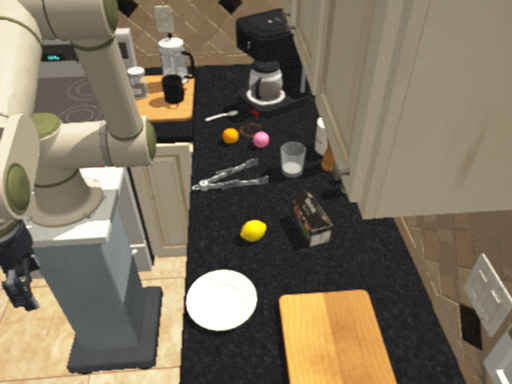

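The orange round fruit is at top (141,211) and side (230,136). The pink look-alike is at top (153,177) and side (260,139). The lemon is at top (292,196), the plate at (358,226), and the tongs hinge at (221,242) with jaws around (205,183). The mandarin is the orange one; I'll confirm that in a crop.

View pics/crop0.png

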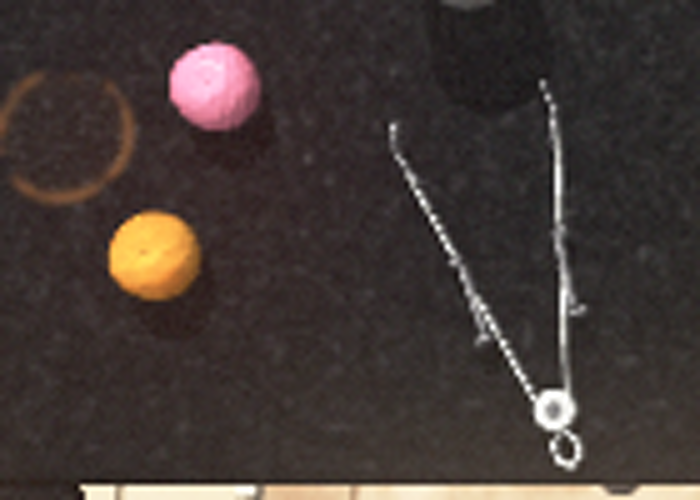

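The crop shows the orange mandarin at crop (155,255) with the pink ball at (215,85) ruled out. The tongs hinge is at (553,410), and the tongs head about 16° left of +x. Next I move above the grips.

Request:
{"api": "drive_tool", "payload": {
  "commands": "0.18 0.27 0 0 0 0 100;0.18 0.27 0 0 0 0 100;0.18 0.27 0 0 0 0 100;0.18 0.27 0 0 0 0 100;0.18 0.27 0 0 0 0 100;0.18 0.27 0 0 0 0 100;0.18 0.27 0 0 0 0 100;0.18 0.27 0 0 0 0 100;0.18 0.27 0 0 0 0 100;0.18 0.27 0 0 0 0 100;0.18 0.27 0 0 0 0 100;0.18 0.27 0 0 0 0 100;0.18 0.27 0 0 0 0 100;0.18 0.27 0 0 0 0 100;0.18 0.27 0 0 0 0 100;0.18 0.27 0 0 0 0 100;0.18 0.27 0 0 0 0 100;0.18 0.27 0 0 0 0 100;0.18 0.27 0 0 0 0 100;0.18 0.27 0 0 0 0 100",
  "force": 20
}}

```text
time_s: 2.62
eef_pos: [501.1, 35.8, 248.4]
ee_rot: [0.0, 0.991, 0.135, 0.0]
force: [0.0, -0.6, 0.4]
grip_width: 1.003
grip_force: 0.0
```

```bash
python3 - <<'E'
from h import *
s=sense();p=capture('wrist');cv2.imwrite('pics/w1.png',cv2.resize(p['pixels'],(768,576)))
print(s['time_s'],s['eef_pos'],s['ee_rot'],s['joints'],s['force'])
for k,z in {'tongs_grip':15,'tongs_jaws':14,'tongs':24}.items():
    for b in boxes_of(p,k)[:2]: print(k,np.round(b['position']),b['confidence'],px2w(p,b['position'],z,s).round(1))
E
```

```text
2.6167 [501.08409357  35.77465095 248.38255764] [5.76822842e-05 9.90831230e-01 1.35105341e-01 1.33268222e-04] [-1.62337793e-01  2.62756315e-01  1.56423283e+00 -3.31478908e-05
  1.31431485e+00  1.13742738e+00] [ 0.02575322 -0.5582956   0.42012404]
tongs_jaws [218. 165.] 0.76 [487.   70.1  14. ]
tongs [223. 161.] 0.84 [495.9  66.   24. ]
```

View pics/w1.png

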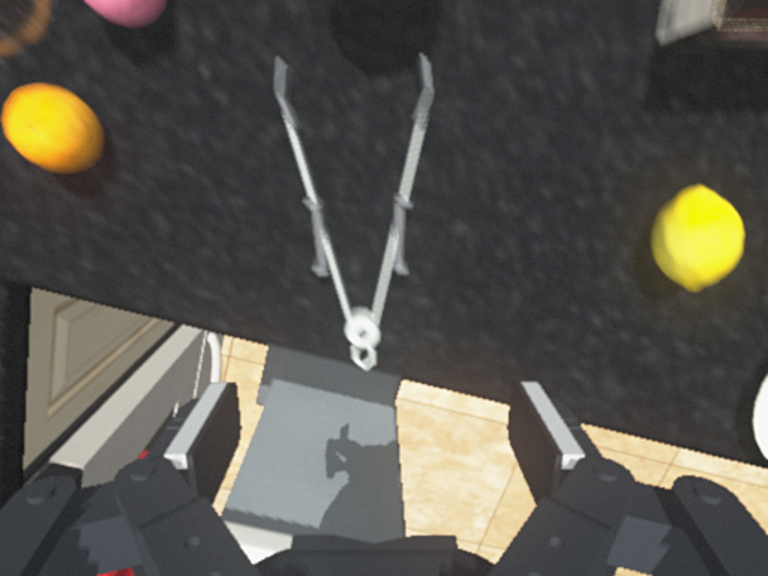

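The view shows the hinge at (362,330), grips spanning (311–320, 203–272) on the left and (402, 203–272) on the right, and jaw centres at about (283,88) and (423,87). All are in the 768-wide picture.

```bash
python3 - <<'E'
from h import *
s=sense();p=capture('wrist')
P=lambda u,v,z:px2w(p,(u/1.5,v/1.5),z,s)
h=P(362,330,24);j=P(353.5,87,28);g=P(358.5,237,28)
for n,x in dict(h=h,j=j,g=g,gL=P(316,237,28),gR=P(402,237,28),jL=P(283,88,28),jR=P(423,87,28)).items(): print(n,x.round(1))
d=(j-h)[:2];print('len hinge-jaw',np.hypot(*d),'(185) heading',np.degrees(np.arctan2(d[1],d[0])))
d/=np.hypot(*d);print('grip from hinge',h[:2]+82*d,'from jaws',j[:2]-103*d, 'grip dist',np.hypot(*(g-h)[:2]))
# model reprojection
th=np.arctan2(d[1],d[0])
for X in (h[:2]+82*d,): print('reproj grip',w2px(p,[*X,28],s)*1.5)
E
```

```text
h [429.9  25.5  24. ]
j [602.7  78.1  28. ]
g [503.9  48.1  28. ]
gL [495.4  78.7  28. ]
gR [512.7  16.8  28. ]
jL [589.3 123.9  28. ]
jR [615.4  32.8  28. ]
len hinge-jaw 180.622505120271 (185) heading 16.93520281824391
grip from hinge [508.38975767  49.35143485] from jaws [504.20209376  48.07631432] grip dist 77.35071877293132
reproj grip [358.41975899 230.85571673]
```

Request:
{"api": "drive_tool", "payload": {
  "commands": "0.05 0.13 -0.33 0 0 0.03 100;0 0 -0.33 0 0 0 100;0 0 -0.33 0 0 0 100;0 0 -0.33 0 0 0 100;0 0 -0.33 0 0 0 100;0 0 -0.25 0 0 0 100;0 0 -0.15 0 0 0 100;0 0 -0.12 0 0 0 100;0 0 -0.1 0 0 0 100;0 0 0 0 0 0 100"
}}

```text
time_s: 3.7
eef_pos: [504.4, 46.3, 20.0]
ee_rot: [-0.0, 0.989, 0.146, -0.001]
force: [-0.6, -0.3, -0.1]
grip_width: 0.997
grip_force: 0.0
```

```bash
python3 - <<'E'
from h import *
s=sense();p=capture('wrist');cv2.imwrite('pics/w2.png',p['pixels'])
print(s['time_s'],s['eef_pos'],s['joints'],s['force'])
E
```

```text
3.7 [504.43632466  46.31818118  20.00723557] [-1.40051476e-01  5.82153054e-01  1.77778262e+00 -1.12887802e-04
  7.84289478e-01  1.13785931e+00] [-0.55368708 -0.30570645 -0.12714529]
```

View pics/w2.png

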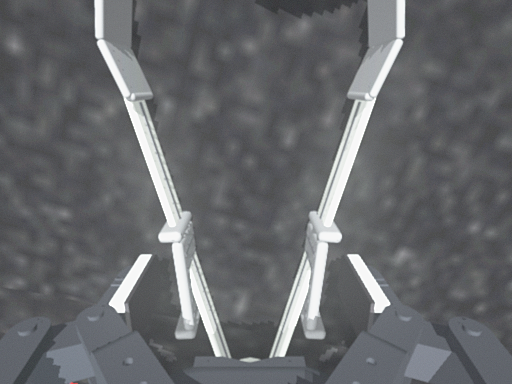

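```bash
python3 - <<'E'
from h import *
s=sense();p=capture('wrist');A=rot(s['ee_rot']);o=np.array(s['eef_pos'])
for t in [(11,42,17),(-11,42,17),(11,42,4),(11,32,0),(-11,32,0),(28,32,-8),(-28,32,-8)]:
    print(t,w2px(p,o+A@np.array(t),s).round())
P=lambda u,v,z:px2w(p,(u,v),z,s)
for q in [(176,235,28),(325,233,28),(187,330,28),(312,330,28)]: print(q,(A.T@(P(*q)-o)).round(1))
E
```

```text
(11, 42, 17) [334. 237.]
(-11, 42, 17) [330. 275.]
(11, 42, 4) [341. 250.]
(11, 32, 0) [321. 254.]
(-11, 32, 0) [318. 295.]
(28, 32, -8) [329. 228.]
(-28, 32, -8) [319. 337.]
(176, 235, 28) [ 24.1 -31.3  -6.9]
(325, 233, 28) [25.1 31.  -6.9]
(187, 330, 28) [-25.2 -29.8  -6.9]
(312, 330, 28) [-25.1  28.8  -6.9]
```

Pads sit centred between the stops (±25 mm). Closing partly, then lifting.

Request:
{"api": "drive_tool", "payload": {
  "commands": "0 0 0 0 0 0 67;0 0 0 0 0 0 67;0 0 0 0 0 0 67;0 0 0 0 0 0 67;0 0 0 0 0 0 67;0 0 0 0 0 0 67;0 0 0.1 0 0 0 67;0 0 0.2 0 0 0 67;0 0 0.3 0 0 0 67;0 0 0.3 0 0 0 67;0 0 0.1 0 0 0 67;0 0 0 0 0 0 67"
}}

```text
time_s: 4.8
eef_pos: [506.6, 47.0, 124.1]
ee_rot: [0.001, 0.989, 0.147, 0.003]
force: [0.1, 1.0, -1.2]
grip_width: 0.667
grip_force: 6.0
```

```bash
python3 - <<'E'
from h import *
s=sense();p=capture('wrist');cv2.imwrite('pics/w3.png',p['pixels'])
print(s['time_s'],s['eef_pos'],s['joints'],s['force'],s['wrist_torque'],s['grip_force'],s['grip_width'])
E
```

```text
4.8 [506.57813317  47.04798412 124.13192063] [-1.38032477e-01  4.11521217e-01  1.70962936e+00  1.43036849e-05
  1.01491841e+00  1.13821924e+00] [ 0.13398971  0.96064677 -1.22050892] [ 0.04371523 -0.00082727 -0.02081947] 5.995079800486565 0.6674190056905016
```

View pics/w3.png

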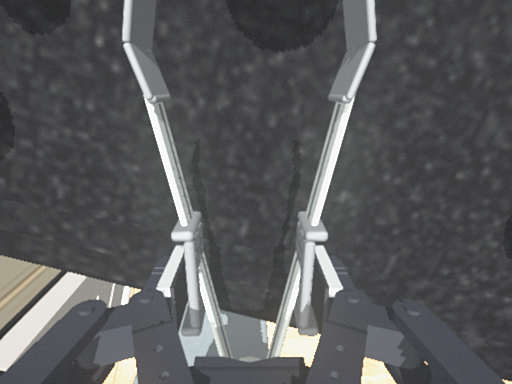

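Tongs are held and level: the jaws are open, with grip stops at rows 232–330 and columns 186–312. Carrying them over the mandarin.

Request:
{"api": "drive_tool", "payload": {
  "commands": "-0.04 0.1 0 0 0 0 67;-0.08 0.2 0 0 0 0 67;-0.12 0.26 0 0 0 0 67;-0.12 0.26 0 0 0 0 67;-0.12 0.26 0 0 0 0 67;-0.12 0.26 0 0 0 0 67;-0.12 0.26 0 0 0 0 67;-0.08 0.2 0 0 0 0 67;-0.05 0.12 0 0 0 0 67;0 0 0 0 0 0 67;0 0 0 0 0 0 67"
}}

```text
time_s: 5.77
eef_pos: [419.3, 239.5, 120.0]
ee_rot: [0.0, 0.989, 0.147, -0.001]
force: [0.3, -0.5, -0.7]
grip_width: 0.669
grip_force: 6.0
```

```bash
python3 - <<'E'
from h import *
def blob(I,roi=None):
    h=cv2.cvtColor(I,cv2.COLOR_BGR2HSV);m=cv2.inRange(h,(8,150,90),(20,255,255))
    if roi: k=np.zeros_like(m);k[roi[1]:roi[3],roi[0]:roi[2]]=1;m*=k
    n,l,st,c=cv2.connectedComponentsWithStats(m);i=1+st[1:,4].argmax();return c[i],st[i]
s=sense();p=capture('wrist');cv2.imwrite('pics/w4.png',p['pixels'])
print(s['time_s'],s['eef_pos'],s['ee_rot'],s['force'],s['wrist_torque'],s['grip_force'],s['grip_width'])
c,st=blob(p['pixels']);print('wrist',c,st,px2w(p,c,24,s))
q=capture('top');c,st=blob(q['pixels'],(120,195,165,230));print('top',c,st,px2w(q,c,24))
q=capture('side');c,st=blob(q['pixels'],(205,120,248,150));print('side',c,st,px2w(q,c,24))
I=cv2.resize(cv2.imread('pics/w1.png'),(512,384));c,st=blob(I,(0,50,80,120))
s1=dict(eef_pos=[501.08,35.77,248.38],ee_rot=[0,.99083,.1351,0]);print('w1',c,st,px2w(p,c,24,s1))
A=rot(s['ee_rot']);print('jaw if held',np.array(s['eef_pos'])+A@[103,0,6])
E
```

```text
5.7667 [419.30360351 239.4940759  120.02736365] [ 2.26570526e-04  9.89067880e-01  1.47454977e-01 -1.30686325e-03] [ 0.33991927 -0.45087744 -0.69965265] [-0.01813832 -0.03037254  0.05210106] 5.99309541285038 0.6690146168827268
wrist [250.2735369   68.93320611] [ 204    0   87   95 1572] [508.93163098 266.80510296  24.        ]
top [140.29479769 210.29479769] [132 202  16  18 173] [522.09894033 272.50470016  24.        ]
side [229.87162162 136.34459459] [222 128  17  16 148] [519.0239734  270.70330027  24.        ]
w1 [41.83431953 88.68121302] [   0   55   69   60 1352] [520.08372163 269.68281699  24.        ]
jaw if held [517.8090898  269.53266752 113.75423176]
```

View pics/w4.png

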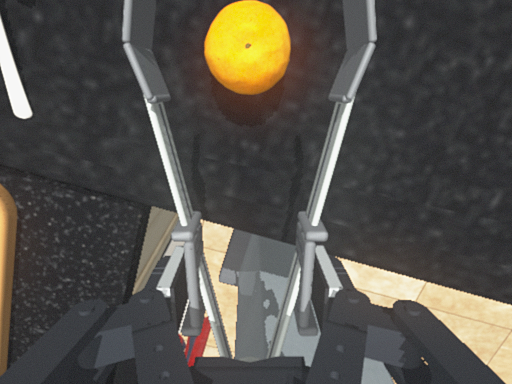

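The mandarin shows at (248,47), centred between the jaws. Descending with a small trim forward.

Request:
{"api": "drive_tool", "payload": {
  "commands": "0.02 0.01 -0.1 0 0 0 67;0 0 -0.2 0 0 0 67;0 0 -0.2 0 0 0 67;0 0 -0.2 0 0 0 67;0 0 -0.1 0 0 0 67;0 0 -0.07 0 0 0 67;0 0 -0.03 0 0 0 67;0 0 0 0 0 0 67"
}}

```text
time_s: 6.58
eef_pos: [422.6, 240.0, 31.1]
ee_rot: [0.0, 0.989, 0.147, -0.0]
force: [-0.8, -0.5, -0.4]
grip_width: 0.672
grip_force: 6.0
```

```bash
python3 - <<'E'
from h import *
s=sense();p=capture('wrist');cv2.imwrite('pics/w5.png',p['pixels'])
print(s['time_s'],s['eef_pos'],s['force'],s['wrist_torque'],s['grip_force'],s['grip_width'])
E
```

```text
6.5833 [422.55131527 240.01297537  31.10849062] [-0.78045829 -0.54980651 -0.35337292] [ 0.02844584 -0.03591138 -0.02164408] 5.991454571485519 0.6724031880767007
```

View pics/w5.png

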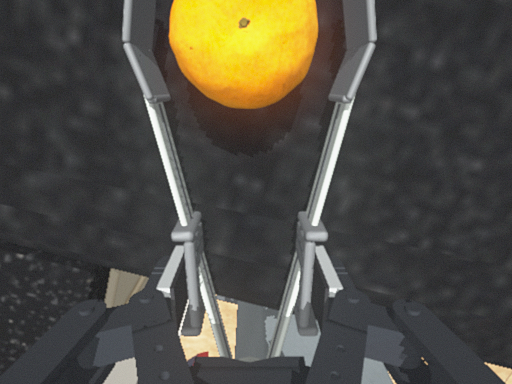

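The fruit sits between the jaws, centred at (243,~34) with the V bends at row 42. Squeezing now.

Request:
{"api": "drive_tool", "payload": {
  "commands": "0 0 0 0 0 0 62;0 0 0 0 0 0 58;0 0 0 0 0 0 55;0 0 0 0 0 0 52;0 0 0 0 0 0 48;0 0 0 0 0 0 44;0 0 0 0 0 0 40;0 0 0 0 0 0 40;0 0 0 0 0 0 40",
  "force": 28
}}

```text
time_s: 7.38
eef_pos: [422.5, 240.2, 31.3]
ee_rot: [-0.0, 0.989, 0.147, 0.0]
force: [0.2, 0.1, -0.3]
grip_width: 0.517
grip_force: 28.5
```

Request:
{"api": "drive_tool", "payload": {
  "commands": "0 0 0.05 0 0 0 40;0 0 0.1 0 0 0 40;0 0 0.2 0 0 0 40;0 0 0.2 0 0 0 40;0 0 0.2 0 0 0 40;0 0 0.2 0 0 0 40;0 0 0.2 0 0 0 40;0 0 0.1 0 0 0 40;0 0 0 0 0 0 40;0 0 0 0 0 0 40"
}}

```text
time_s: 8.22
eef_pos: [422.2, 240.1, 156.2]
ee_rot: [-0.0, 0.989, 0.147, 0.0]
force: [-0.1, 0.2, -1.2]
grip_width: 0.514
grip_force: 28.9
```

```bash
python3 - <<'E'
from h import *
s=sense();p=capture('wrist');cv2.imwrite('pics/w6.png',p['pixels'])
print(s['time_s'],s['eef_pos'],s['ee_rot'],s['force'],s['wrist_torque'],s['grip_force'],s['grip_width'])
A=rot(s['ee_rot']);j=np.array(s['eef_pos'])+A@[103,0,6];print('jaw',j,'to plate',np.array([476.5,-408])-j[:2])
E
```

```text
8.2167 [422.20647025 240.06157279 156.16555768] [-2.91400339e-06  9.89190226e-01  1.46637981e-01  6.04281348e-06] [-0.14663226  0.15561657 -1.15110879] [-0.01401792  0.08083492 -0.01268858] 28.949192469008267 0.514344446016813
jaw [520.77698117 269.94250664 150.16687707] to plate [ -44.27698117 -677.94250664]
```

View pics/w6.png

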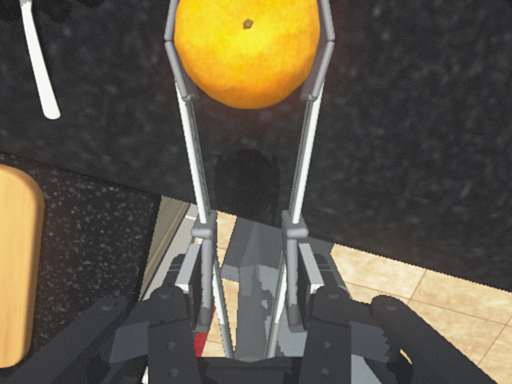

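The mandarin is held in the jaws (248,40) and off the worktop. Carrying it to the plate.

Request:
{"api": "drive_tool", "payload": {
  "commands": "0 -0.08 0 0 0 0 40;-0.02 -0.16 0 0 0 0 40;-0.02 -0.24 0 0 0 0 40;-0.02 -0.3 0 0 0 0 40;-0.02 -0.3 0 0 0 0 40;-0.02 -0.3 0 0 0 0 40;-0.02 -0.3 0 0 0 0 40;-0.02 -0.3 0 0 0 0 40;-0.02 -0.3 0 0 0 0 40;-0.02 -0.3 0 0 0 0 40;-0.02 -0.3 0 0 0 0 40;-0.02 -0.3 0 0 0 0 40;-0.02 -0.3 0 0 0 0 40;-0.02 -0.3 0 0 0 0 40;-0.02 -0.3 0 0 0 0 40;-0.02 -0.3 0 0 0 0 40;-0.02 -0.3 0 0 0 0 40;-0.02 -0.3 0 0 0 0 40;-0.02 -0.3 0 0 0 0 40;-0.02 -0.3 0 0 0 0 40"
}}

```text
time_s: 9.93
eef_pos: [383.3, -319.3, 155.2]
ee_rot: [-0.001, 0.989, 0.146, -0.001]
force: [0.1, 0.2, -1.2]
grip_width: 0.52
grip_force: 29.0
```

Request:
{"api": "drive_tool", "payload": {
  "commands": "-0.02 -0.3 0 0 0 0 40;-0.02 -0.3 0 0 0 0 40;-0.02 -0.24 0 0 0 0 40;0 -0.16 0 0 0 0 40;0 -0.1 0 0 0 0 40;0 -0.05 0 0 0 0 40;0 0 0 0 0 0 40;0 0 0 0 0 0 40;0 0 0 0 0 0 40"
}}

```text
time_s: 10.68
eef_pos: [378.6, -431.9, 156.2]
ee_rot: [-0.0, 0.989, 0.147, -0.0]
force: [0.3, 0.8, -1.1]
grip_width: 0.517
grip_force: 29.0
```

```bash
python3 - <<'E'
from h import *
s=sense();t=capture('top');p=capture('side')
print(s['time_s'],s['eef_pos'],s['ee_rot'],s['force'],s['grip_force'],s['grip_width'])
A=rot(s['ee_rot']);j=np.array(s['eef_pos'])+A@[103,0,6];print('jaw',j,'to plate',np.array([476.5,-408])-j[:2])
for q,roi in((t,(310,170,420,270)),(p,(130,180,330,330))):
    h=cv2.cvtColor(q['pixels'],cv2.COLOR_BGR2HSV);m=cv2.inRange(h,(8,150,90),(20,255,255));k=np.zeros_like(m);k[roi[1]:roi[3],roi[0]:roi[2]]=1
    y,x=np.nonzero(m*k);c=(x.mean(),y.mean());print(len(x),c,px2w(q,c,150),w2px(q,j))
cv2.imwrite('pics/fin.png',np.hstack([t['pixels'][150:290,280:430],p['pixels'][180:320,130:330]]).repeat(2,0).repeat(2,1))
E
```

```text
10.6833 [ 378.57247286 -431.94742145  156.22187302] [-2.90672957e-04  9.89125173e-01  1.47075843e-01 -6.55461333e-05] [ 0.32655507  0.84716106 -1.05997886] 28.96058073733002 0.5169396889662693
jaw [ 477.11513242 -401.97594081  150.21732512] to plate [-0.61513242 -6.02405919]
1 (np.float64(377.0), np.float64(227.0)) [ 464.31120829 -419.92942465  150.        ] [370.36211778 222.35039928]
1302 (np.float64(294.3648233486943), np.float64(303.9715821812596)) [ 632.65848151 -519.22945271  150.        ] [217.94352205 263.6116183 ]
```

View pics/fin.png

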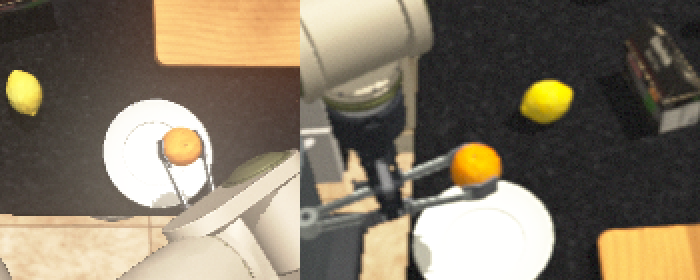

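The mandarin appears at top pixel (370,223), matching the jaw projection for z = 150 over the plate. A small 6 mm trim, settle, then hand in.

Request:
{"api": "drive_tool", "payload": {
  "commands": "0 -0.03 0 0 0 0 40;0 -0.03 0 0 0 0 40;0 0 0 0 0 0 40;0 0 0 0 0 0 40;0 0 0 0 0 0 40;0 0 0 0 0 0 40"
}}

```text
time_s: 11.28
eef_pos: [378.4, -438.8, 156.3]
ee_rot: [-0.0, 0.989, 0.147, -0.0]
force: [0.6, 0.1, -0.5]
grip_width: 0.52
grip_force: 29.0
```

```bash
python3 -c "
from rig import *
s=sense();print(s['eef_pos'],s['grip_force'],s['grip_width']);print(finish_job())"
```

```text
[ 378.41747768 -438.81193111  156.26203425] 28.959149639122188 0.5198192174890954
the job is handed in; nothing more can be done
None
```

I handed the job in at 11.3 s, with the mandarin still held in the squeezed tongs over the middle of the white plate, about 15 cm above the worktop; no verdict came back.

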